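# Load a notched panel into the index table and turn it to the code reader

## Robot

A 6-joint arm with a two-finger parallel gripper is mounted at the origin on the work surface. World frame = base frame: x ahead of the robot, y to its left, z up, the work surface at z = 0. Lengths are in mm, angles in rad, forces in N, time in s.
With the tool pointing down it reaches from about 400 to 925 mm from the base axis. Payload 12.5 kg.
Tool frame: the origin (TCP) lies at the very end of the fingers, on their centre line; the grasp point (between the pads) lies behind it (env.grip_depth is the z of the grasp point in the tool frame, in mm); z points along the fingers, y is the line along which they close (so a half turn about z gives the same grasp; the last joint's range is limited). The gripper opens to 95 mm and grips with 3 to 60 N. Pads are 20 mm wide; open, the fingers measure 119 mm over their backs; the gripper's body (75 mm by 180 mm) begins 59 mm behind the grasp point.
Start: joints at [-1.365, 0.491, 1.559, -0, 1.092, -0.106], TCP at [191.756, -594.875, 214.661] pointing down, gripper open.
Joint ranges: [-3.1, 3.1], [-0.84, 2.19], [0.05, 2.79], [-1.13, 4.28], [0.06, 2.93], [-2.69, 2.69]. Speed limits (rad/s): [2.22, 2.22, 2.79, 3.14, 3.14, 3.14].

## Interface

Orientations are given as [roll, pitch, yaw] about the fixed x, y, z axes, in that order (R = Rz(yaw) Ry(pitch) Rx(roll)).
In Python, from cell import env, optics gives the robot as it stands.
- The arm moves only by the tool step_arm, never from a script. Its argument "moves" is a list of rows, each an object of numbers: "tx", "ty", "tz": the shift along the tool's x, y, z in mm; "roll": the turn about the tool's z in rad. In form: [{"tx": .., "ty": .., "tz": .., "roll": ..}, ...]. A call has 1 to 12 rows; each row is the pose to reach, as a shift and turn from the pose commanded when the call began, along the tool's axes at that moment; what a row does not reach only later rows make up. A row lasts 1/12 s, in which the tool goes at most 41.7 mm and 7.16 degrees, less where a joint would pass 70% of its speed; a pose out of reach is approached as far as the arm can. A call with a gripper value outside its range is refused whole. "grip" is the finger opening in mm, from 0 to 95.1, set as the call begins (left out, the last holds). The fingers move at their own pace and stop on an object; the grip force is fixed at half the most. Time passes only in rows, so rows that repeat a pose let the fingers close. It gives the time, the measured TCP pose, the force, the opening and the grip force at its end, in the units of the state.
- env.state(): the state, without advancing time (a new reading comes with each control period).
- optics.read_camera(name): name is "side" or "top" or "wrist"; returns a dict with "pixels" (480x640x3 uint8, blue, green, red), "mtx" (3x3 intrinsics, pixels), "view" (4x4, takes a point from world to camera coordinates). Camera axes: x right, y down, z forward; pixel columns grow to the right and rows downward; lengths in mm; the calibration is good to about 2 mm. A picture is of the moment at which its call begins. There is no depth.
- env.job_done(): hands the job in; it is judged then, once.
The state is a dict: "t": time; "joints": joint angles; "qvel": joint speeds; "tau": joint torques, N m; "eef_pos": TCP position; "tcp_rot": TCP orientation; "ft_force": force on the tool from outside, world axes, zero at the start; "moment": the same for the moment, N m; "opening": opening from 0.0 (shut) to 1.0 (fully open); "grip_force": force on a finger pad.
Only numpy, scipy, OpenCV 4.12 (cv2) and the standard library are available. Lean on these libraries where they do the work, as an engineer would, in place of code of your own. Each camera call takes 0.05 s, during which the arm holds its last target. There are 200 camera calls.

## Task

Lift just the top panel off the stack of notched panels, without letting it drop, and lay it in the empty nest of the index table so that its notch goes over the key and it lies flat. Let go, then turn the disc clockwise (seen from above) by one position, a quarter turn, until it clicks in with the new panel in front of the code reader, and leave it there with the panel still lying properly in the nest. Leave both stacks and everything else in place.

Things in the scene. Friction and masses are not known exactly. Their poses are not given: they have to be found in the camera images.
- notched_top: The panel to load: top one of the three in the stack of notched panels. Plain grey plate 100 mm long (x) x 50 wide (y) x 16 thick, 0.11 kg, with a square notch 22 mm wide (y), 18 mm deep (x) in the middle of its +x end. Origin: centre of the underside of the 100 x 50 outline; z up, x towards the notched end. It lies loose on the next panel, edges flush within about 2 mm.
- notched_top_notch (a point): Middle of the notch of notched_top at the level of its upper face: 41 mm along +x and 16 mm above the panel's origin.
- notched_mid: The second panel of the notched stack, directly under notched_top, identical to it. Origin at the centre of its underside. Stays in the stack.
- notched_low: The lowest panel of the notched stack, identical. It lies in an open black tray 116 x 66 mm with walls 16 mm high and a floor 5 mm thick. Stays in the stack.
- plain_top: Top panel of the other stack of three: same grey material and outer size (100 x 50 x 16 mm) but plain, with no notch; in a tray of the same kind. The two stacks may change places. Origin at the centre of its underside. Stays.
- plain_mid: Second plain panel, under plain_top. Stays.
- plain_low: Lowest plain panel. Stays.
- nest (a point): Centre of the floor of the empty nest on the disc of the index table (disc's upper face, 46 mm above the work surface), 105 mm from the axis; at the start on the disc's left (+y), next to the stacks. Turns with the disc. x: along the nest to its key, y: radially outwards, z up. The panel lies flat on the disc between dark steel blocks with about 2.5 mm play all round.
- dial (a joint): Angle of the disc (310 mm diameter) about its vertical axis, rad; grows clockwise seen from above; 0 at the start. Spring detents hold it at 0, 1.571 (next position: the loaded nest in front of the black code reader on a column at the disc's far side) and 3.14. Leaving a detent takes about 7 N at a post; it pulls itself in from within about 0.07 rad.
- nest_key (a point): Centre of the top of the nest's key, a block 13 mm long (x), 15 wide, 10 high, 41 mm along +x from the nest's centre, that enters the panel's notch: the panel lies flat only this way round.
- nest_stop (a point): Centre of the top of the nest's end stop, 57 mm along -x from the nest's centre: a block 14 mm high, 30 wide (y), 8 thick. Four corner blocks (16 x 8 mm, 14 high) stand 37 mm either way along x, their inner faces 27.7 mm either way along y; between them 58 mm of each long side are open for fingers.
- hub (a point): Centre of the disc on its upper face, on the turning axis. The disc's other three nests hold panels fitted with white housings (fixed, 26 mm high over the disc).
- post_near_right (a point): Centre of the top of one of the four upright black posts (20 mm diameter, standing 60 mm above the disc, 130 mm from the axis, between the nests) by which the disc is turned; this one at the start on the near right of the disc. It turns with the disc.
- post_near_left (a point): The same for the post at the start on the near left of the disc.
- driver: Screwdriver, 150 mm long, lying between the disc and the stacks; origin under its middle. Bystander.
- flask: Red drinking bottle, 66 mm diameter, 200 mm high, on the left beyond the stacks; origin at the centre of its underside. Bystander.
- tape: Black roll, 90 mm outside diameter, 22 mm high, lying near the front right; origin at the centre of its underside. Bystander.
There are look-alikes about, which are no part of the job. What is shaped like the notched_top but pink is not meant.

How it is judged:
By the outcome, as a careful person would: the job done as asked, in the order asked, and still so for the second after the job is handed in, with the robot touching nothing.
It also fails if it takes over 59 s, if anything falls off the work surface, if the arm or the gripper's body presses on something with over 40 N, if the wrist force passes 120 N, or if a joint passes its speed limit or range.

## Working session

There is one attempt and no reset: what is moved stays moved. The work goes in short steps, Python scripts to look and compute and a tool call to move; the robot and the scene stay as the last step left them, time stands still between calls to the robot, and variables do not carry over. Pictures are saved under pics/ and viewed, at most 10 in all, crops included, and the job is handed in when it is done.

Besides the shell and the picture viewer there is one more tool, called after "Call:" in YAML: its name, and indented under it one key for each argument. step_arm: Moves the arm, as the interface text tells. Its arguments: {"type":"object","properties":{"moves":{"type":"array"},"grip":{"type":"number"}},"required":["moves"]}

```bash
mkdir -p pics; ls
python3 - <<'E'
from cell import env, optics
import cv2,numpy as np
s=env.state();print(s,env.grip_depth)
for n in("top","side"):
    c=optics.read_camera(n);cv2.imwrite(f"pics/{n}0.png",c["pixels"]);print(n,c["mtx"].tolist(),c["view"].round(4).tolist())
E
```

```text
pics
{'t': 0.0, 'joints': array([-1.36460226e+00,  4.91575879e-01,  1.55946940e+00,  2.76433495e-05,
        1.09168325e+00, -1.05601588e-01]), 'qvel': array([ 0.00132783,  0.00078554, -0.00027074, -0.00020317, -0.00020458,
        0.00066954]), 'tau': array([ 1.06163625e-03, -6.12646222e+01, -2.58178926e+01,  6.92666858e-02,
        4.81962925e-02, -1.05503564e-04]), 'eef_pos': array([ 191.70604193, -594.61188437,  214.04473766]), 'tcp_rot': array([-3.14046569e+00, -1.44107531e-04,  3.11782815e-01]), 'ft_force': array([-0.2107077 , -0.09301596, -0.37762175]), 'moment': array([-0.0016022 ,  0.04075764,  0.00893511]), 'grip_force': 0.0, 'opening': 1.002930078366333} -18.8
top [[581.9939444763382, 0.0, 322.11884797534697], [0.0, 581.9939444763382, 240.16759363169626], [0.0, 0.0, 1.0]] [[0.0064, -1.0, 0.0016, 35.1357], [-0.9795, -0.0066, -0.2012, 426.2335], [0.2012, -0.0003, -0.9795, 1294.7978], [0.0, 0.0, 0.0, 1.0]]
side [[456.0996738015901, 0.0, 322.2983997029374], [0.0, 456.0996738015901, 233.66565577654714], [0.0, 0.0, 1.0]] [[-0.9659, -0.2584, 0.0169, 437.2184], [-0.2123, 0.7527, -0.6232, 126.4138], [0.1483, -0.6055, -0.7819, 1020.2645], [0.0, 0.0, 0.0, 1.0]]
```

View pics/top0.png

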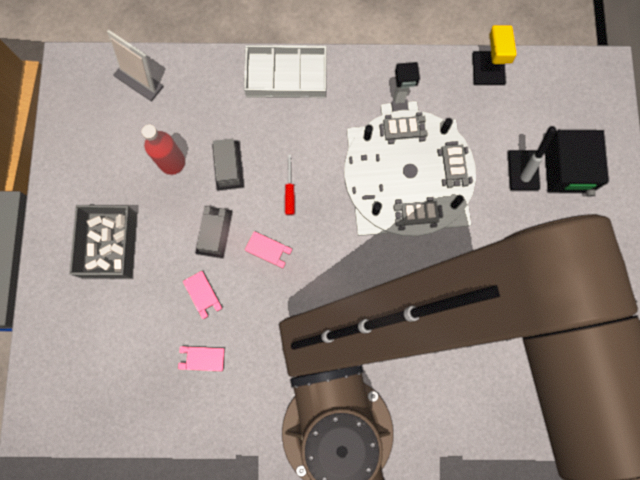

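View pics/side0.png

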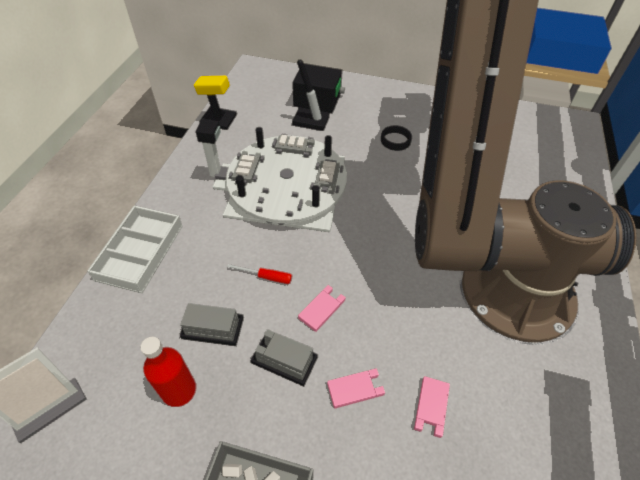

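The top view shows the grey stacks at (213,230), with a notch at its upper end, and at (228,163), plain. The pink look-alikes are at (270,249), (202,294) and (203,358). The disc hub is at (410,171), and the empty nest is on the disc's left at about (366,176). The side view agrees: notched stack at (285,352), plain at (211,322), disc at (287,174). I choose the grey one at (213,230) and check it in a close crop.

```bash
cat > h.py <<'E'
from cell import env, optics
import cv2,numpy as np
def cam(n,f):
    c=optics.read_camera(n);cv2.imwrite(f"pics/{f}.png",c["pixels"]);np.savez(f"pics/{f}.npz",m=c["mtx"],v=c["view"]);return c
def ray(m,v,uv):
    d=v[:3,:3].T@np.linalg.inv(m)@np.r_[uv,1];o=-v[:3,:3].T@v[:3,3];return o,d
def px2w(f,uv,z):
    k=np.load(f"pics/{f}.npz");o,d=ray(k["m"],k["v"],uv);return (o+d*(z-o[2])/d[2]).round(1)
def w2px(f,p):
    k=np.load(f"pics/{f}.npz");c=k["v"][:3,:3]@np.array(p,float)+k["v"][:3,3];q=k["m"]@c;return (q[:2]/q[2]).round(1)
E
python3 - <<'E'
from h import *
c=cam("top","t1")["pixels"]
a=cv2.resize(c[190:270,180:260],(400,400),interpolation=cv2.INTER_CUBIC)
b=cv2.resize(c[130:210,340:420],(400,400),interpolation=cv2.INTER_CUBIC)
cv2.imwrite("pics/crop1.png",np.hstack([a,b]))
E
```

```text
(no output)
```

View pics/crop1.png

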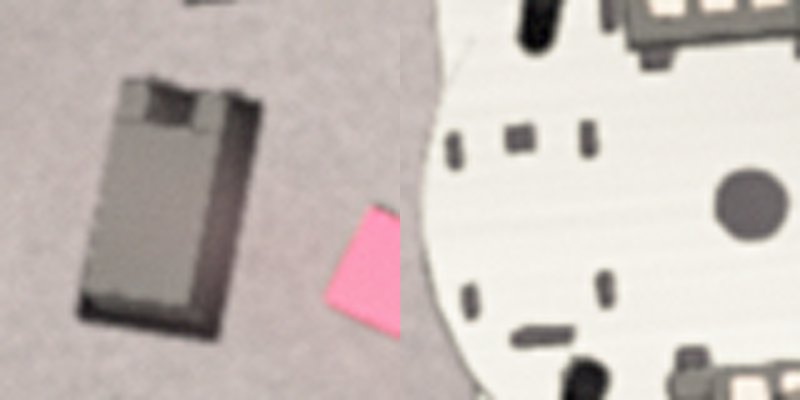

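The left crop shows the grey notched panel with its notch up and away at pixel (214,210). Its corners are about (204,206), (225,209), (218,251) and (198,249). The right crop shows the nest: key (364,157.6), stop (368.5,197.2), hub (410,171).

Run:
```python
from h import *
P=[px2w("t1",p,53) for p in [(204.4,206),(225,208.8),(218,251),(197.6,248.6)]];print(P)
P=np.array(P);print(P.mean(0),[np.linalg.norm(P[i]-P[(i+1)%4]) for i in range(4)])
d=(P[0]+P[1]-P[2]-P[3]);print("yaw",np.arctan2(d[1],d[0]))
k=px2w("t1",(364,157.6),56);s=px2w("t1",(368.5,197.2),60);h=px2w("t1",(410,171),46)
print(k,s,h,np.linalg.norm(k-s),"yaw",np.arctan2(*(k-s)[1::-1]), "nest",s+(k-s)*57/98, np.linalg.norm((s+(k-s)*57/98-h)[:2]))
print("wrist0");c=cam("wrist","w0");print(c["view"].round(3).tolist(), c["mtx"][0,0])
e=env.state();print(e["eef_pos"])
```

```text
[array([502.7, 310.3,  53. ]), array([496.4, 262.5,  53. ]), array([397.3, 274.4,  53. ]), array([402.5, 321. ,  53. ])]
[449.725 292.05   53.   ] [np.float64(48.213379885670754), np.float64(99.8119231354651), np.float64(46.88923117305297), np.float64(100.76968790266245)]
yaw -0.11291455368288617
[621.7 -59.   56. ] [524.4 -68.3  60. ] [ 592.9 -167.7   46. ] 97.82525236358971 yaw 0.09529119903062037 nest [580.99285714 -62.89081633  57.67346939] 105.48338747556151
wrist0
[[0.307, -0.952, -0.002, -624.653], [-0.912, -0.295, 0.284, -31.709], [-0.271, -0.086, -0.959, 393.075], [0.0, 0.0, 0.0, 1.0]] 355.6902602524374
[ 191.70224574 -594.7565956   214.32536162]
```

```bash
cat >> h.py <<'E'
def go(x,y,z,yaw,s=None):
    s=s or env.state();p=s["eef_pos"];w=s["tcp_rot"][2]
    d=np.array([x,y,z])-p;c,n=np.cos(w),np.sin(w)
    r=(w-yaw+np.pi)%(2*np.pi)-np.pi
    print("t%.2f"%s["t"],"tx %.1f ty %.1f tz %.1f roll %.3f"%(c*d[0]+n*d[1],n*d[0]-c*d[1],-d[2],r),"dist %.0f"%np.linalg.norm(d))
E
python3 - <<'E'
from h import *
go(430,-150,215,.312)
go(440,285,215,-.113,dict(t=0,eef_pos=np.array([430,-150,215]),tcp_rot=[0,0,.312]))
k=np.load("pics/w0.npz");v=k["v"];o=-v[:3,:3].T@v[:3,3];print("cam pos",o)
E
```

```text
t0.20 tx 363.2 ty -350.2 tz -0.7 roll -0.000 dist 505
t0.00 tx 143.0 ty -410.9 tz 0.0 roll 0.425 dist 435
cam pos [ 269.21688255 -570.14477871  384.91696384]
```

Call:
step_arm:
  moves:
    - {"tx": 363, "ty": -350, "tz": 0}
    - {"tx": 363, "ty": -350, "tz": 0}
    - {"tx": 363, "ty": -350, "tz": 0}
    - {"tx": 363, "ty": -350, "tz": 0}
    - {"tx": 363, "ty": -350, "tz": 0}
    - {"tx": 363, "ty": -350, "tz": 0}
    - {"tx": 363, "ty": -350, "tz": 0}
    - {"tx": 363, "ty": -350, "tz": 0}
    - {"tx": 363, "ty": -350, "tz": 0}
    - {"tx": 363, "ty": -350, "tz": 0}
    - {"tx": 363, "ty": -350, "tz": 0}
    - {"tx": 363, "ty": -350, "tz": 0}
  grip: 95

```text
validation failed for argument at $.mo...
```

Run:
```python
from h import *
go(440,285,215,-.113);print(env.state()["eef_pos"])
```

```text
t0.20 tx 506.2 ty -761.2 tz -0.7 roll 0.425 dist 914
[ 191.70224574 -594.7565956   214.32536162]
```

Call:
step_arm:
  moves:
    - {"tx": 363, "ty": -350, "tz": 0, "roll": 0}
    - {"tx": 363, "ty": -350, "tz": 0, "roll": 0}
    - {"tx": 363, "ty": -350, "tz": 0, "roll": 0}
    - {"tx": 363, "ty": -350, "tz": 0, "roll": 0}
    - {"tx": 363, "ty": -350, "tz": 0, "roll": 0}
    - {"tx": 363, "ty": -350, "tz": 0, "roll": 0}
    - {"tx": 363, "ty": -350, "tz": 0, "roll": 0}
    - {"tx": 363, "ty": -350, "tz": 0, "roll": 0}
    - {"tx": 363, "ty": -350, "tz": 0, "roll": 0}
    - {"tx": 363, "ty": -350, "tz": 0, "roll": 0}
    - {"tx": 363, "ty": -350, "tz": 0, "roll": 0}
    - {"tx": 363, "ty": -350, "tz": 0, "roll": 0}
  grip: 95

```text
t: 1.2
eef_pos: [428.4, -152.2, 214.8]
tcp_rot: [3.141, -0.0, 0.312]
ft_force: [1.0, -1.0, -0.4]
opening: 0.999
grip_force: 0.0
```

Call:
step_arm:
  moves:
    - {"tx": 143, "ty": -411, "tz": 0, "roll": 0.425}
    - {"tx": 143, "ty": -411, "tz": 0, "roll": 0.425}
    - {"tx": 143, "ty": -411, "tz": 0, "roll": 0.425}
    - {"tx": 143, "ty": -411, "tz": 0, "roll": 0.425}
    - {"tx": 143, "ty": -411, "tz": 0, "roll": 0.425}
    - {"tx": 143, "ty": -411, "tz": 0, "roll": 0.425}
    - {"tx": 143, "ty": -411, "tz": 0, "roll": 0.425}
    - {"tx": 143, "ty": -411, "tz": 0, "roll": 0.425}
    - {"tx": 143, "ty": -411, "tz": 0, "roll": 0.425}
    - {"tx": 143, "ty": -411, "tz": 0, "roll": 0.425}
    - {"tx": 143, "ty": -411, "tz": 0, "roll": 0.425}
    - {"tx": 143, "ty": -411, "tz": 0, "roll": 0.425}

```text
t: 2.2
eef_pos: [437.6, 286.3, 214.4]
tcp_rot: [-3.14, -0.001, -0.109]
ft_force: [-0.5, -0.1, -0.7]
opening: 1.003
grip_force: 0.0
```

Run:
```python
from h import *
c=cam("wrist","w1");s=env.state();print(s["eef_pos"],s["tcp_rot"])
```

```text
[437.32974302 283.7450717  214.19002081] [ 3.14158998e+00  1.62690253e-04 -1.08800804e-01]
```

View pics/w1.png

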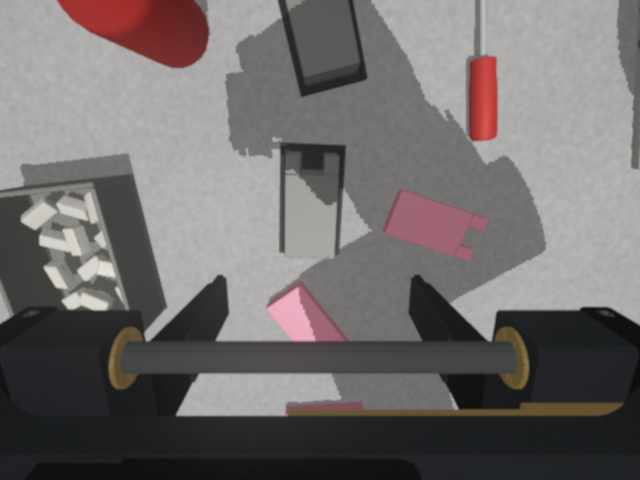

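The notched stack is at about (312,200), with its notch at the far end, (314,158). The top panel's corners are about (286,152), (339,153), (337,258) and (284,256).

Run:
```python
from h import *
P=np.array([px2w("w1",p,53) for p in [(286,152),(339,153),(337,258),(284,256)]]);print(P.tolist(),P.mean(0))
print([np.linalg.norm(P[i]-P[(i+1)%4]) for i in range(4)])
d=(P[0]+P[1]-P[2]-P[3]);print("yaw",np.arctan2(d[1],d[0]))
im=cv2.imread("pics/w1.png");cv2.imwrite("pics/crop2.png",cv2.resize(im[135:285,262:362],(400,600),interpolation=cv2.INTER_CUBIC))
```

```text
[[506.7, 308.9, 53.0], [500.6, 261.1, 53.0], [400.3, 272.4, 53.0], [408.0, 324.2, 53.0]] [453.9  291.65  53.  ]
[np.float64(48.18765402050607), np.float64(100.93453323813412), np.float64(52.36917031995066), np.float64(99.87882658501749)]
yaw -0.13288067454007074
```

View pics/crop2.png

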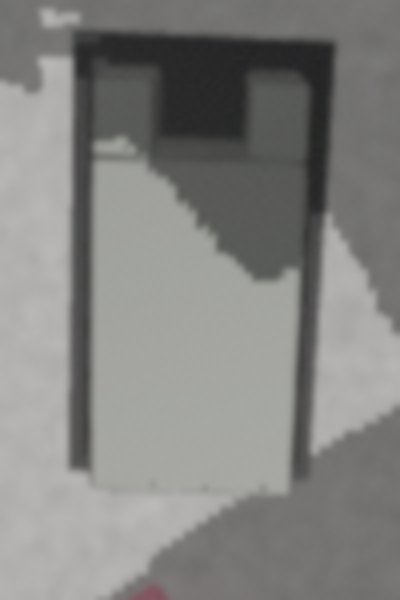

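Run:
```python
from h import *
f=lambda u,v:px2w("w1",(261.9+u/4,134.9+v/4),53)
L,R=f(93,157),f(303,157);BL,BR=f(92,487),f(290,492)
print(L,R,BL,BR,np.linalg.norm(L-R),np.linalg.norm(BL-BR),np.linalg.norm(L-BL),np.linalg.norm(R-BR))
d=L+R-BL-BR;print("yaw",np.arctan2(d[1],d[0]));d=d/np.linalg.norm(d)
print("centre",(L+R)/2-32*d,(BL+BR)/2+50*d)
print("edges", [np.arctan2(*(a-b)[1::-1]) for a,b in((L,BL),(R,BR))])
print("notch centre y", (f(157,140)+f(246,140))/2)
go(453,292,85,-.12)
```

```text
[487.1 312.3  53. ] [481.8 264.1  53. ] [407.3 323.4  53. ] [400.7 274.9  53. ] 48.49051453635029 48.947012166219096 80.56829401197471 81.81595198981677
yaw -0.13527809535249266
centre [452.74235635 292.51570787  53.        ] [453.5431932  292.40670646  53.        ]
edges [np.float64(-0.1382109206938894), np.float64(-0.13238999445783944)]
notch centre y [488.2 287.   53. ]
t2.25 tx 14.7 ty -9.9 tz 129.2 roll 0.011 dist 130
```

Call:
step_arm:
  moves:
    - {"tx": 12, "ty": -10, "tz": 40, "roll": 0.02}
    - {"tx": 12, "ty": -10, "tz": 75, "roll": 0.02}
    - {"tx": 12, "ty": -10, "tz": 110, "roll": 0.02}
    - {"tx": 12, "ty": -10, "tz": 140, "roll": 0.02}
    - {"tx": 12, "ty": -10, "tz": 140, "roll": 0.02}
    - {"tx": 12, "ty": -10, "tz": 140, "roll": 0.02}

```text
t: 2.75
eef_pos: [450.7, 288.5, 74.2]
tcp_rot: [3.14, 0.002, -0.134]
ft_force: [0.0, 0.3, 1.1]
opening: 0.998
grip_force: 0.0
```

Run:
```python
from h import *
cam("wrist","w2");cam("side","s2");s=env.state();print(s["eef_pos"],s["tcp_rot"]);go(450,292.6,40,-.133)
a=cv2.imread("pics/w2.png");b=cv2.imread("pics/s2.png")[290:410,225:345]
cv2.imwrite("pics/v2.png",np.hstack([cv2.resize(a[100:400,140:480],(480,424)),cv2.resize(b,(320,320))[:,:].copy() if 0 else cv2.copyMakeBorder(cv2.resize(b,(320,320)),0,104,0,0,0)]))
```

```text
[451.85088155 289.34446815  76.30884625] [-3.14062404e+00 -1.72295041e-03 -1.33779699e-01]
t2.85 tx -2.3 ty -3.0 tz 36.3 roll -0.001 dist 37
```

View pics/v2.png

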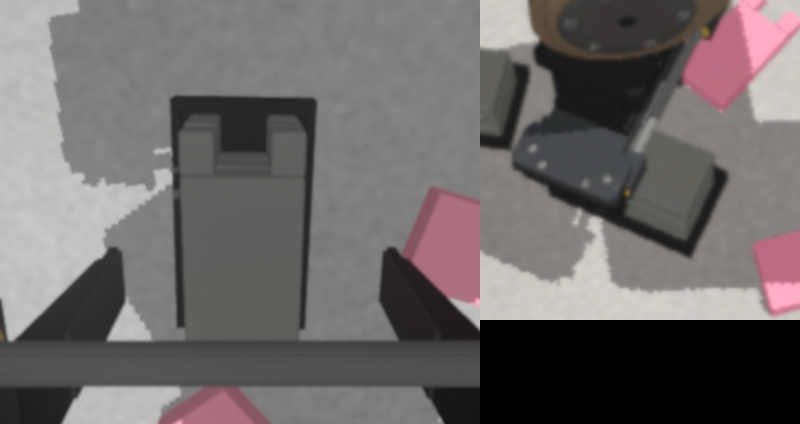

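The close view shows the panel between the open fingers at (242,260), with its notch away from the robot. It lies slightly left of the finger midline at x≈252. I recompute the centre from this view.

Run:
```python
from h import *
f=lambda x,y:px2w("w2",(139.9+x/1.4118,99.9+y/1.4133),53)
im=cv2.imread("pics/w2.png",0).astype(int)
k=np.load("pics/w2.npz");v=k["v"];print("cam",-v[:3,:3].T@v[:3,3])
L,R=f(180,177),f(306,177);L2,R2=f(185,325),f(300,325)
print(L,R,L2,R2,np.linalg.norm(L-R),np.linalg.norm(L2-R2))
d=L+R-L2-R2;yaw=np.arctan2(d[1],d[0]);d=d/np.linalg.norm(d);print(yaw,(L+R)/2-32*d,(L2+R2)/2)
s=env.state()
w=-.134;go(450.5,292.6,40,w)
for r in (240,290,310): print(r,[int(x) for x in im[r,255:370]][::2])
```

```text
cam [531.77771159 277.89570392 244.69399426]
[487.3 312.3  53. ] [480.6 263.2  53. ] [422.2 321.6  53. ] [415.6 272.5  53. ] 49.55501992734946 49.5415986823195
-0.1420046624806453 [452.27210336 292.27889222  53.        ] [418.9  297.05  53.  ]
t2.85 tx -1.8 ty -3.0 tz 36.3 roll 0.000 dist 36
240 [129, 129, 129, 121, 74, 65, 68, 94, 96, 97, 97, 97, 97, 97, 96, 96, 95, 95, 96, 95, 96, 96, 95, 96, 95, 94, 94, 95, 95, 95, 96, 95, 95, 95, 95, 95, 96, 95, 96, 96, 96, 95, 95, 95, 96, 94, 96, 96, 95, 95, 76, 40, 45, 107, 127, 130, 129, 127]
290 [126, 125, 122, 123, 107, 42, 42, 66, 93, 96, 95, 96, 95, 95, 95, 95, 94, 95, 94, 94, 95, 93, 95, 94, 94, 94, 95, 94, 94, 94, 95, 95, 95, 94, 95, 95, 94, 95, 95, 95, 94, 94, 94, 95, 95, 94, 94, 95, 94, 76, 39, 57, 115, 124, 125, 127, 127, 125]
310 [127, 125, 124, 125, 119, 60, 40, 48, 88, 95, 96, 94, 95, 95, 95, 94, 94, 94, 94, 95, 94, 95, 95, 94, 94, 94, 94, 94, 94, 94, 95, 94, 94, 94, 94, 94, 94, 94, 94, 95, 94, 94, 94, 94, 94, 95, 94, 94, 91, 53, 40, 96, 124, 123, 124, 126, 127, 125]
```

Call:
step_arm:
  moves:
    - {"tx": -2, "ty": -3, "tz": 12, "roll": 0.005}
    - {"tx": -2, "ty": -3, "tz": 24, "roll": 0.005}
    - {"tx": -2, "ty": -3, "tz": 31, "roll": 0.005}
    - {"tx": -2, "ty": -3, "tz": 35, "roll": 0.005}
    - {"tx": -2, "ty": -3, "tz": 35, "roll": 0.005}
    - {"tx": -2, "ty": -3, "tz": 35, "roll": 0.005}

```text
t: 3.35
eef_pos: [449.8, 292.8, 40.4]
tcp_rot: [-3.141, -0.001, -0.138]
ft_force: [-0.5, -0.2, 0.3]
opening: 1.001
grip_force: 0.0
```

Call:
step_arm:
  moves:
    - {"tx": 0, "ty": 0, "tz": 0, "roll": 0}
    - {"tx": 0, "ty": 0, "tz": 0, "roll": 0}
    - {"tx": 0, "ty": 0, "tz": 0, "roll": 0}
    - {"tx": 0, "ty": 0, "tz": 0, "roll": 0}
    - {"tx": 0, "ty": 0, "tz": 0, "roll": 0}
    - {"tx": 0, "ty": 0, "tz": 0, "roll": 0}
    - {"tx": 0, "ty": 0, "tz": 0, "roll": 0}
    - {"tx": 0, "ty": 0, "tz": 0, "roll": 0}
  grip: 40

```text
t: 4.02
eef_pos: [449.4, 292.7, 39.6]
tcp_rot: [3.141, 0.0, -0.138]
ft_force: [-0.2, -0.7, 0.6]
opening: 0.521
grip_force: 30.0
```

Call:
step_arm:
  moves:
    - {"tx": 0, "ty": 0, "tz": -3, "roll": 0}
    - {"tx": 0, "ty": 0, "tz": -8, "roll": 0}
    - {"tx": 0, "ty": 0, "tz": -16, "roll": 0}
    - {"tx": 0, "ty": 0, "tz": -30, "roll": 0}
    - {"tx": 0, "ty": 0, "tz": -50, "roll": 0}
    - {"tx": 0, "ty": 0, "tz": -70, "roll": 0}
    - {"tx": 0, "ty": 0, "tz": -90, "roll": 0}
    - {"tx": 0, "ty": 0, "tz": -105, "roll": 0}
    - {"tx": 0, "ty": 0, "tz": -110, "roll": 0}
    - {"tx": 0, "ty": 0, "tz": -110, "roll": 0}

```text
t: 4.85
eef_pos: [449.8, 292.9, 151.1]
tcp_rot: [-3.14, -0.002, -0.138]
ft_force: [-0.2, 0.4, -1.1]
opening: 0.522
grip_force: 30.0
```

Run:
```python
from h import *
cam("wrist","w3");cam("side","s3");s=env.state();print(s["eef_pos"],s["tcp_rot"],s["ft_force"],s["opening"]);go(577,-63,150,.1)
a=cv2.imread("pics/w3.png");b=cv2.imread("pics/s3.png")[260:400,215:355]
cv2.imwrite("pics/v3.png",np.hstack([cv2.resize(a[100:400,140:480],(480,424)),cv2.copyMakeBorder(cv2.resize(b,(320,320)),0,104,0,0,0)]))
```

```text
[449.0773841  292.59746316 149.22059157] [ 3.14128840e+00  3.49405423e-04 -1.38199491e-01] [ 0.01048509 -0.85743186 -0.98159516] 0.5206387182225062
t4.95 tx 175.7 ty 334.6 tz -0.8 roll -0.238 dist 378
```

View pics/v3.png

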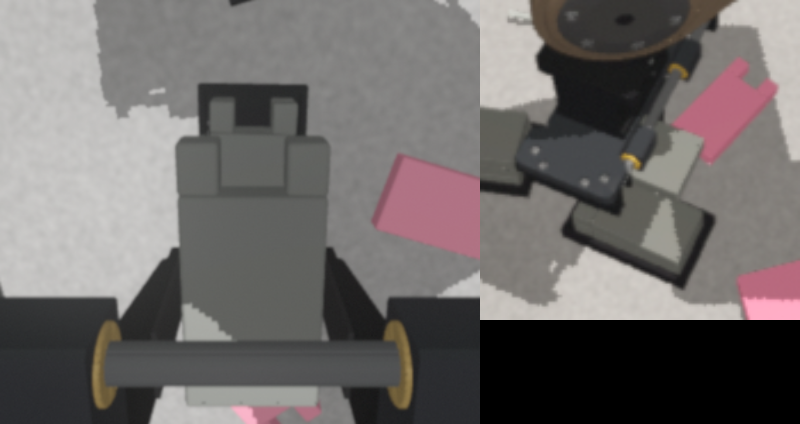

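Only one panel was lifted, and it is level and aligned in the fingers. Its notch is away from the robot, and the mid panel remains in the tray. I'll stop short of the nest so the wrist camera can see it.

Run:
```python
from h import *
f=lambda x,y:px2w("w3",(139.9+x/1.4118,99.9+y/1.4133),163)
L,R=f(179.5,197),f(327.5,197);L2,R2=f(185.5,404),f(318,404)
print(np.linalg.norm(L-R),np.linalg.norm(L2-R2),np.linalg.norm(L-L2),L,R,L2,R2)
d=(L+R-L2-R2);yaw=np.arctan2(d[1],d[0]);d/=np.linalg.norm(d);print(yaw,(L+R)/2-32*d,(L2+R2)/2+50*d)
go(475,-70,150,.1)
```

```text
48.76248558061823 49.75319085244685 80.92490345993623 [487.3 312.  163. ] [480.6 263.7 163. ] [407.3 324.2 163. ] [400.6 274.9 163. ]
-0.14522046374321806 [452.28683115 292.48073844 163.        ] [453.42370132 292.31447118 163.        ]
t4.95 tx 75.6 ty 355.6 tz -0.8 roll -0.238 dist 364
```

Call:
step_arm:
  moves:
    - {"tx": 8, "ty": 28, "tz": 0, "roll": -0.02}
    - {"tx": 15, "ty": 63, "tz": 0, "roll": -0.04}
    - {"tx": 23, "ty": 100, "tz": 0, "roll": -0.06}
    - {"tx": 31, "ty": 137, "tz": 0, "roll": -0.08}
    - {"tx": 38, "ty": 174, "tz": 0, "roll": -0.12}
    - {"tx": 46, "ty": 211, "tz": 0, "roll": -0.16}
    - {"tx": 54, "ty": 248, "tz": 0, "roll": -0.2}
    - {"tx": 61, "ty": 285, "tz": 0, "roll": -0.238}
    - {"tx": 69, "ty": 318, "tz": 0, "roll": -0.238}
    - {"tx": 75, "ty": 342, "tz": 0, "roll": -0.238}
    - {"tx": 75, "ty": 356, "tz": 0, "roll": -0.238}
    - {"tx": 75, "ty": 356, "tz": 0, "roll": -0.238}

```text
t: 5.95
eef_pos: [474.1, -72.5, 148.5]
tcp_rot: [-3.141, 0.002, 0.097]
ft_force: [0.1, 0.6, -2.4]
opening: 0.523
grip_force: 30.0
```

Call:
step_arm:
  moves:
    - {"tx": 0, "ty": 0, "tz": 0, "roll": 0}
    - {"tx": 0, "ty": 0, "tz": 0, "roll": 0}
    - {"tx": 0, "ty": 0, "tz": 0, "roll": 0}

```text
t: 6.2
eef_pos: [474.4, -69.3, 149.3]
tcp_rot: [-3.141, 0.001, 0.101]
ft_force: [0.5, 0.8, -0.5]
opening: 0.524
grip_force: 30.0
```

Run:
```python
from h import *
S=[];
cam("wrist","w4");s=env.state();print(s["eef_pos"],s["tcp_rot"],s["ft_force"],s["opening"])
```

```text
[474.50489571 -69.23984849 149.40914311] [-3.14143478e+00  4.61421824e-04  1.01127898e-01] [ 0.4739558   0.22470375 -1.47389019] 0.5237499263301065
```

View pics/w4.png

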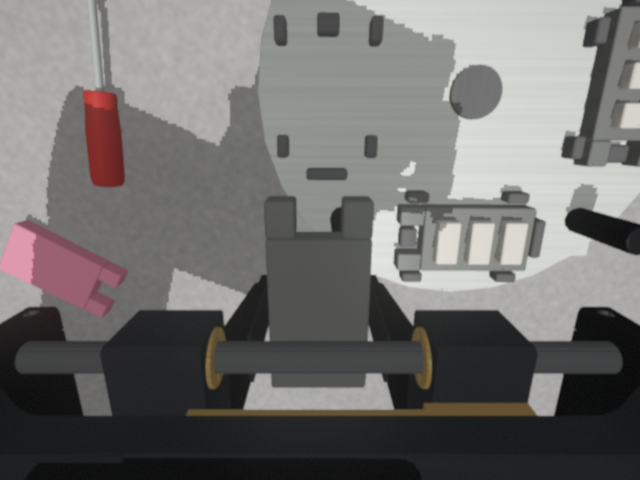

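The view shows the nest: key (328,24), stop (327,174), corner blocks (280,30), (376,30), (283,146) and (371,146), hub (476,91). The held panel's notch end is at (318,215). I fit the known block layout to the dark blobs.

```bash
cat > fit.py <<'E'
from h import *
from scipy.optimize import minimize
B=[(41,0,13,15,10),(-57,0,8,30,14)]+[(a,b,16,8,14) for a in(37,-37) for b in(31.7,-31.7)]
def render(f,p,S=4):
    k=np.load(f"pics/{f}.npz");im=np.zeros((480*S,640*S),np.uint8);c,s=np.cos(p[2]),np.sin(p[2])
    for bx,by,l,w,h in B:
        pts=[]
        for i in(-.5,.5):
            for j in(-.5,.5):
                for z in(46,46+h):
                    x,y=bx+i*l,by+j*w;q=k["v"][:3,:3]@np.array([p[0]+c*x-s*y,p[1]+s*x+c*y,z])+k["v"][:3,3];q=k["m"]@q;pts.append(((q[:2]/q[2]+.5)*S-.5))
        cv2.fillConvexPoly(im,cv2.convexHull(np.array(pts,np.float32)).round().astype(np.int32),255)
    return cv2.resize(im,(640,480),interpolation=cv2.INTER_AREA)/255.
def fit(f,x0,thr):
    g=cv2.cvtColor(cv2.imread(f"pics/{f}.png"),cv2.COLOR_BGR2GRAY).astype(float);m=np.clip((thr+20-g)/40,0,1)
    roi=cv2.dilate((render(f,x0,1)>0).astype(np.uint8),np.ones((13,13)))>0
    cost=lambda q:np.abs((render(f,[q[0],q[1],q[2]/50])-m)[roi]).sum()
    x=np.array([x0[0],x0[1],x0[2]*50])
    for d in(6,2,1):
        r=minimize(cost,x,method="Nelder-Mead",options=dict(initial_simplex=np.vstack([x,x+np.eye(3)*d]),xatol=.05,fatol=.1));x=r.x
    print("nest",x[:2].round(2),"yaw",round(x[2]/50,4),"cost",r.fun,"area",render(f,[x[0],x[1],x[2]/50])[roi].sum());return [x[0],x[1],x[2]/50]
E
python3 - <<'E'
from fit import *
for t in(85,100):x=fit("w4",(581,-63,.105),t)
print(px2w("w4",(476,91),46),px2w("w4",(327,174),60))
s=env.state()
f=lambda u,v:px2w("w4",(u,v),163)
L,R=f(265.5,235),f(371.5,235);L2,R2=f(271,386),f(366.5,386)
d=(L+R-L2-R2);yaw=np.arctan2(d[1],d[0]);d/=np.linalg.norm(d);print("panel",np.linalg.norm(L-R),yaw,(L+R)/2-32*d,(L2+R2)/2+50*d)
E
```

```text
nest [586.18 -63.92] yaw 0.099 cost 939.586274509804 area 2588.752941176471
nest [585.88 -63.85] yaw 0.0962 cost 438.91813725490204 area 2622.2
[ 596.4 -169.9   46. ] [528.8 -69.9  60. ]
panel 48.64740486398015 0.1023307952826203 [479.71739931 -68.86887342 163.        ] [479.48843858 -68.89238528 163.        ]
```

Run:
```python
from h import *
go(563,-66,115,.1)
```

```text
t6.25 tx 88.4 ty 5.7 tz 34.4 roll 0.001 dist 95
```

Call:
step_arm:
  moves:
    - {"tx": 25, "ty": 2, "tz": 0, "roll": 0}
    - {"tx": 55, "ty": 4, "tz": 0, "roll": 0}
    - {"tx": 80, "ty": 6, "tz": 0, "roll": 0}
    - {"tx": 88, "ty": 6, "tz": 10, "roll": 0}
    - {"tx": 88, "ty": 6, "tz": 25, "roll": 0}
    - {"tx": 88, "ty": 6, "tz": 34, "roll": 0}
    - {"tx": 88, "ty": 6, "tz": 34, "roll": 0}
    - {"tx": 88, "ty": 6, "tz": 34, "roll": 0}
    - {"tx": 88, "ty": 6, "tz": 34, "roll": 0}

```text
t: 7.0
eef_pos: [562.6, -67.3, 116.1]
tcp_rot: [3.141, -0.0, 0.1]
ft_force: [0.9, 0.1, -0.8]
opening: 0.522
grip_force: 30.0
```

Run:
```python
from h import *
cam("wrist","w5");s=env.state();print(s["eef_pos"],s["tcp_rot"],s["ft_force"],s["opening"])
im=cv2.imread("pics/w5.png");cv2.imwrite("pics/v5.png",cv2.resize(im[60:400,180:460],None,fx=1.76,fy=1.76,interpolation=cv2.INTER_CUBIC))
```

```text
[562.80310195 -67.38201337 116.32051666] [ 3.14122593e+00 -8.30777072e-04  9.98382712e-02] [ 0.96406358 -0.03873194 -1.25969973] 0.5190553499741487
```

View pics/v5.png

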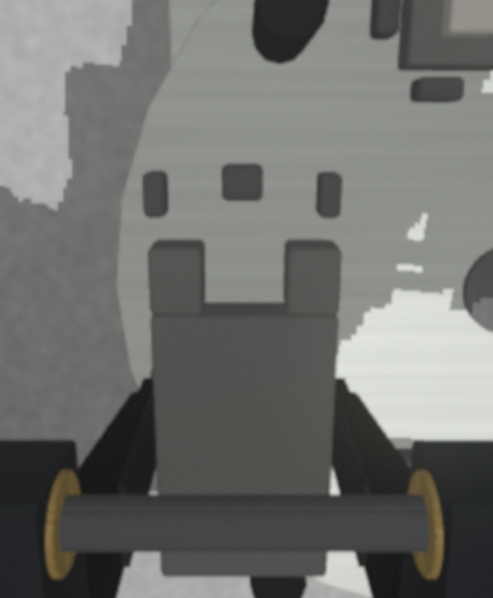

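The notch (245,275) points at the key (242,182), and the front corner blocks are at (155,193) and (329,193), nearly in line. I measure both in this same image.

Run:
```python
import fit
from fit import *
fit.B=[b for b in B if b[0]>0]
x0=(585,-64,.1)
for t in(85,95,105):x=fit.fit("w5",x0,t)
f=lambda u,v:px2w("w5",(179.7+u/1.76,59.7+v/1.76),129)
L,R=f(153.5,316),f(336.5,316);L2,R2=f(161.5,575),f(326.5,575)
N=(f(204.5,312)+f(285.5,312))/2
d=(L+R-L2-R2);yaw=np.arctan2(d[1],d[0]);d/=np.linalg.norm(d);a,b=(L+R)/2-32*d,(L2+R2)/2+50*d
print("panel w",np.linalg.norm(L-R),np.linalg.norm(L2-R2),yaw,a,b,"notch mid",N)
for c in(a,b):
    D=np.array([x[0],x[1]])-c[:2];w=.1;print("tx",np.cos(w)*D[0]+np.sin(w)*D[1],"ty",np.sin(w)*D[0]-np.cos(w)*D[1])
# camera-model check: top cam of nest
k=np.load("pics/w5.npz");v=k["v"];o=-v[:3,:3].T@v[:3,3];s=env.state()["eef_pos"];print("cam-tcp",o-s)
k=np.load("pics/w3.npz");v=k["v"];o=-v[:3,:3].T@v[:3,3];print(o)
for n in("t1",):
    for t in(90,110):
        fit.B=B;fit.fit(n,(581,-63,.1),t)
```

```text
Traceback (most recent call last):
AttributeError: 'function' object has no attribute 'fit'
```

Run:
```python
import fit as F
from h import *
B=F.B;F.B=[b for b in B if b[0]>0]
for t in(85,95,105):x=F.fit("w5",(585,-64,.1),t)
f=lambda u,v:px2w("w5",(179.7+u/1.76,59.7+v/1.76),129)
L,R=f(153.5,316),f(336.5,316);L2,R2=f(161.5,575),f(326.5,575)
N=(f(204.5,312)+f(285.5,312))/2
d=(L+R-L2-R2);yaw=np.arctan2(d[1],d[0]);d/=np.linalg.norm(d);a,b=(L+R)/2-32*d,(L2+R2)/2+50*d
print("panel w",np.linalg.norm(L-R),np.linalg.norm(L2-R2),yaw,a,b,"notch mid",N)
for c in(a,b):
    D=np.array([x[0],x[1]])-c[:2];w=.1;print("tx",np.cos(w)*D[0]+np.sin(w)*D[1],"ty",np.sin(w)*D[0]-np.cos(w)*D[1])
F.B=B
for t in(90,110):F.fit("t1",(581,-63,.1),t)
```

```text
nest [585.27 -64.27] yaw 0.1104 cost 467.80980392156863 area 1349.2117647058824
nest [584.81 -63.97] yaw 0.098 cost 249.30931372549017 area 1346.18431372549
nest [585.   -64.11] yaw 0.0979 cost 179.27156862745096 area 1346.227450980392
panel w 48.14997403945302 49.45341242017582 0.09726821394296212 [565.60125837 -67.15767709 129.        ] [566.76365879 -67.04425455 129.        ] notch mid [598.55 -63.95 129.  ]
tx 19.611314640718504 ty -1.0989001370232392
tx 18.44339802668055 ty -1.102090643281821
nest [583.97 -60.72] yaw 0.0671 cost 262.01176470588234 area 252.81176470588235
nest [585.45 -62.37] yaw 0.0391 cost 221.8426470588235 area 257.01960784313724
```

Call:
step_arm:
  moves:
    - {"tx": 10, "ty": -1, "tz": 0, "roll": 0.002}
    - {"tx": 19, "ty": -1, "tz": 5, "roll": 0.002}
    - {"tx": 19, "ty": -1, "tz": 20, "roll": 0.002}
    - {"tx": 19, "ty": -1, "tz": 35, "roll": 0.002}
    - {"tx": 19, "ty": -1, "tz": 45, "roll": 0.002}
    - {"tx": 19, "ty": -1, "tz": 48, "roll": 0.002}
    - {"tx": 19, "ty": -1, "tz": 48, "roll": 0.002}
    - {"tx": 19, "ty": -1, "tz": 48, "roll": 0.002}

```text
t: 7.72
eef_pos: [582.0, -64.6, 67.9]
tcp_rot: [3.141, -0.0, 0.098]
ft_force: [-0.4, -0.2, -1.8]
opening: 0.524
grip_force: 30.0
```

Call:
step_arm:
  moves:
    - {"tx": 0, "ty": 0, "tz": 3, "roll": 0}
    - {"tx": 0, "ty": 0, "tz": 6, "roll": 0}
    - {"tx": 0, "ty": 0, "tz": 8, "roll": 0}
    - {"tx": 0, "ty": 0, "tz": 10, "roll": 0}
    - {"tx": 0, "ty": 0, "tz": 10, "roll": 0}

```text
t: 8.13
eef_pos: [581.5, -64.5, 57.3]
tcp_rot: [-3.142, 0.0, 0.098]
ft_force: [0.5, -0.3, -1.0]
opening: 0.523
grip_force: 30.0
```

Call:
step_arm:
  moves:
    - {"tx": 0, "ty": 0, "tz": 2, "roll": 0}
    - {"tx": 0, "ty": 0, "tz": 4, "roll": 0}
    - {"tx": 0, "ty": 0, "tz": 6, "roll": 0}
    - {"tx": 0, "ty": 0, "tz": 6, "roll": 0}

```text
t: 8.47
eef_pos: [581.4, -64.5, 51.2]
tcp_rot: [-3.142, 0.0, 0.098]
ft_force: [0.2, -0.0, -1.4]
opening: 0.523
grip_force: 30.0
```

Call:
step_arm:
  moves:
    - {"tx": 0, "ty": 0, "tz": 1, "roll": 0}
    - {"tx": 0, "ty": 0, "tz": 2, "roll": 0}
    - {"tx": 0, "ty": 0, "tz": 2.5, "roll": 0}
    - {"tx": 0, "ty": 0, "tz": 2.5, "roll": 0}

```text
t: 8.8
eef_pos: [581.7, -64.6, 49.6]
tcp_rot: [3.141, -0.0, 0.098]
ft_force: [-1.4, 0.7, 3.8]
opening: 0.526
grip_force: 30.0
```

Call:
step_arm:
  moves:
    - {"tx": 0, "ty": 0, "tz": 0, "roll": 0}
    - {"tx": 0, "ty": 0, "tz": 0, "roll": 0}
    - {"tx": 0, "ty": 0, "tz": 0, "roll": 0}
    - {"tx": 0, "ty": 0, "tz": 0, "roll": 0}
    - {"tx": 0, "ty": 0, "tz": 0, "roll": 0}
    - {"tx": 0, "ty": 0, "tz": 0, "roll": 0}
  grip: 75

```text
t: 9.3
eef_pos: [581.6, -64.5, 49.0]
tcp_rot: [3.142, 0.0, 0.098]
ft_force: [0.4, 0.3, 0.6]
opening: 0.786
grip_force: 0.0
```

Call:
step_arm:
  moves:
    - {"tx": 0, "ty": 0, "tz": -5, "roll": 0}
    - {"tx": 0, "ty": 0, "tz": -15, "roll": 0}
    - {"tx": 0, "ty": 0, "tz": -35, "roll": 0}
    - {"tx": 0, "ty": 0, "tz": -60, "roll": 0}
    - {"tx": 0, "ty": 0, "tz": -90, "roll": 0}
    - {"tx": 0, "ty": 0, "tz": -115, "roll": 0}
    - {"tx": 0, "ty": 0, "tz": -115, "roll": 0}
    - {"tx": 0, "ty": 0, "tz": -115, "roll": 0}

```text
t: 9.97
eef_pos: [582.0, -64.6, 166.2]
tcp_rot: [3.14, -0.003, 0.098]
ft_force: [0.6, -1.0, -1.0]
opening: 0.789
grip_force: 0.0
```

Run:
```python
from h import *
cam("wrist","w6");cam("side","s6");s=env.state();print(s["eef_pos"],s["tcp_rot"],s["ft_force"],s["opening"])
# hub from top camera & wrist estimates; post positions in nest frame
n=np.array([583,-63.8]);w=.1;R=np.array([[np.cos(w),-np.sin(w)],[np.sin(w),np.cos(w)]])
h=n+R@[0,-105];print("hub",h)
for nm,a in(("near_left",135),("near_right",225),("far_left",45),("far_right",-45)):
    p=h+R@(130*np.array([np.cos(np.radians(a)),np.sin(np.radians(a))]));print(nm,p.round(1),"top px",w2px("t1",[*p,106]))
```

```text
[581.15389097 -64.41266656 163.89483677] [-3.14148687e+00  5.88493662e-04  9.78348058e-02] [-0.72988485 -0.52505147  0.39443055] 0.7902804969347804
hub [ 593.48250875 -168.27543735]
near_left [492.8 -86. ] top px [378.3 205.3]
near_right [ 511.2 -268.9] top px [460.4 197.9]
far_left [675.8 -67.6] top px [369.2 127.6]
far_right [ 694.1 -250.6] top px [449.1 120.6]
```

Run:
```python
from h import *
import shutil
k=optics.read_camera("side");np.savez("pics/s6.npz",m=k["mtx"],v=k["view"])
def tri(a,b):
    A=np.load("pics/t1.npz");C=np.load("pics/s6.npz");P=[x["m"]@x["v"][:3] for x in(A,C)]
    X=cv2.triangulatePoints(P[0],P[1],np.array(a,float),np.array(b,float));return (X[:3]/X[3]).ravel().round(0)
print("stick tip",tri((551,130),(301,62)),"stick base",tri((525,180),(313,118)))
print("reader top",tri((407,68),(208,120)), "reader base",tri((398,105),(213,178)))
print("lamp base",px2w("t1",(525,170),0),px2w("t1",(512,150),10),px2w("t1",(512,190),10))
for n,p in(("near",(511,-269)),("left",(493,-86))): print(n,"j1",np.arctan2(p[1],p[0]))
```

```text
stick tip [ 636. -446.  193.] stick base [ 592. -451.    9.]
reader top [ 775. -144.  195.] reader base [ 791. -150.  -11.]
lamp base [ 612.8 -455.3    0. ] [ 660.2 -423.3   10. ] [ 558.9 -417.3   10. ]
near j1 -0.48455858070230523
left j1 -0.17270438119866433
```

Call:
step_arm:
  moves:
    - {"tx": -14, "ty": 30, "tz": 0, "roll": -0.12}
    - {"tx": -28, "ty": 60, "tz": 0, "roll": -0.24}
    - {"tx": -42, "ty": 90, "tz": 0, "roll": -0.36}
    - {"tx": -56, "ty": 120, "tz": 0, "roll": -0.48}
    - {"tx": -70, "ty": 150, "tz": 0, "roll": -0.6}
    - {"tx": -82, "ty": 175, "tz": 0, "roll": -0.7}
    - {"tx": -90, "ty": 197, "tz": 0, "roll": -0.789}
    - {"tx": -90, "ty": 197, "tz": 0, "roll": -0.789}
    - {"tx": -90, "ty": 197, "tz": 0, "roll": -0.789}
    - {"tx": -90, "ty": 197, "tz": 0, "roll": -0.789}

```text
t: 10.95
eef_pos: [511.0, -268.8, 163.4]
tcp_rot: [-3.14, 0.0, 0.885]
ft_force: [-0.3, -0.2, -0.6]
opening: 0.792
grip_force: 0.0
```

Run:
```python
from h import *
cam("wrist","w7");cam("top","t7");s=env.state();print(s["eef_pos"],s["tcp_rot"],s["ft_force"])
# post top as dark blob near predicted pixel
q=w2px("w7",[511,-269,106]);print("pred",q)
im=cv2.imread("pics/w7.png",0);u,v=q.astype(int);print(im[max(v-40,0):v+41:8,u-48:u+49:6])
```

```text
[ 511.4254884  -268.34977654  163.76264968] [-3.14082273e+00  2.87093920e-05  8.86650221e-01] [-0.19093978 -0.3001458  -0.55639904]
pred [317.7 259.5]
[[128  80  77 146 147 148 147 146 144 142 146 144 147 148 144 145 142]
 [126 161 222 147 145 220 203 108  53  54 136 144 145 147 147 142 145]
 [221 228 224 226 226 225 224  57  57  56  57 144 211 221 219 220 218]
 [228 229 227 225 227 226 219  59  58  58  56 222 219 216 221 217 219]
 [228 227 228 226 226 224 201  62  61  61  59 224 220 219 216 219 218]
 [180 179 175 188 214 224 177  61  61  62  60 221 221 202 182 178 173]
 [179 174 173 178 174 173 221  96  61  66 162 215 174 177 172 177 172]
 [171 178 174 175 176 177 173 214 224 224 187 175 177 178 178 173 175]
 [177 169 173 177 174 175 173 177 185 176 170 176 173 170 176 173 171]
 [170 176 179 175 175 173 173 177 171 175 173 175 174 175 173 175 171]
 [171 168 173 178 176 175 174 171 174 176 171 172 177 172 175 176 168]]
```

Call:
step_arm:
  moves:
    - {"tx": 0, "ty": 0, "tz": 20, "roll": 0}
    - {"tx": 0, "ty": 0, "tz": 45, "roll": 0}
    - {"tx": 0, "ty": 0, "tz": 68, "roll": 0}
    - {"tx": 0, "ty": 0, "tz": 82, "roll": 0}
    - {"tx": 0, "ty": 0, "tz": 85, "roll": 0}
    - {"tx": 0, "ty": 0, "tz": 85, "roll": 0}
    - {"tx": 0, "ty": 0, "tz": 85, "roll": 0}
  grip: 60

```text
t: 11.63
eef_pos: [511.8, -269.1, 79.8]
tcp_rot: [3.141, -0.0, 0.887]
ft_force: [-0.5, -1.1, 0.4]
opening: 0.633
grip_force: 0.0
```

Call:
step_arm:
  moves:
    - {"tx": 0, "ty": 0, "tz": 0, "roll": 0}
    - {"tx": 0, "ty": 0, "tz": 0, "roll": 0}
    - {"tx": 0, "ty": 0, "tz": 0, "roll": 0}
    - {"tx": 0, "ty": 0, "tz": 0, "roll": 0}
    - {"tx": 0, "ty": 0, "tz": 0, "roll": 0}
    - {"tx": 0, "ty": 0, "tz": 0, "roll": 0}
    - {"tx": 0, "ty": 0, "tz": 0, "roll": 0}
    - {"tx": 0, "ty": 0, "tz": 0, "roll": 0}
  grip: 12

```text
t: 12.3
eef_pos: [511.2, -269.4, 79.2]
tcp_rot: [3.141, 0.0, 0.887]
ft_force: [-0.8, -0.2, 0.5]
opening: 0.207
grip_force: 30.0
```

Call:
step_arm:
  moves:
    - {"tx": 0.1, "ty": -5.7, "tz": 0, "roll": 0.0436}
    - {"tx": 0.5, "ty": -11.3, "tz": 0, "roll": 0.0873}
    - {"tx": 1.1, "ty": -17.0, "tz": 0, "roll": 0.1309}
    - {"tx": 2.0, "ty": -22.6, "tz": 0, "roll": 0.1745}
    - {"tx": 3.1, "ty": -28.1, "tz": 0, "roll": 0.2182}
    - {"tx": 4.4, "ty": -33.6, "tz": 0, "roll": 0.2618}
    - {"tx": 6.0, "ty": -39.1, "tz": 0, "roll": 0.3054}
    - {"tx": 7.8, "ty": -44.5, "tz": 0, "roll": 0.3491}
    - {"tx": 9.9, "ty": -49.8, "tz": 0, "roll": 0.3927}
    - {"tx": 12.2, "ty": -54.9, "tz": 0, "roll": 0.4363}
    - {"tx": 14.7, "ty": -60.0, "tz": 0, "roll": 0.48}
    - {"tx": 17.4, "ty": -65.0, "tz": 0, "roll": 0.5236}

```text
t: 13.3
eef_pos: [472.1, -214.8, 79.2]
tcp_rot: [3.141, -0.001, 0.361]
ft_force: [3.7, 0.9, -1.1]
opening: 0.203
grip_force: 30.0
```

Call:
step_arm:
  moves:
    - {"tx": 0.1, "ty": -5.7, "tz": 0, "roll": 0.0436}
    - {"tx": 0.5, "ty": -11.3, "tz": 0, "roll": 0.0873}
    - {"tx": 1.1, "ty": -17.0, "tz": 0, "roll": 0.1309}
    - {"tx": 2.0, "ty": -22.6, "tz": 0, "roll": 0.1745}
    - {"tx": 3.1, "ty": -28.1, "tz": 0, "roll": 0.2182}
    - {"tx": 4.4, "ty": -33.6, "tz": 0, "roll": 0.2618}
    - {"tx": 6.0, "ty": -39.1, "tz": 0, "roll": 0.3054}
    - {"tx": 7.8, "ty": -44.5, "tz": 0, "roll": 0.3491}
    - {"tx": 9.9, "ty": -49.8, "tz": 0, "roll": 0.3927}
    - {"tx": 12.2, "ty": -54.9, "tz": 0, "roll": 0.4363}
    - {"tx": 14.7, "ty": -60.0, "tz": 0, "roll": 0.48}
    - {"tx": 17.4, "ty": -65.0, "tz": 0, "roll": 0.5236}

```text
t: 14.3
eef_pos: [465.4, -147.8, 79.2]
tcp_rot: [3.141, -0.001, -0.162]
ft_force: [2.4, -0.5, -1.6]
opening: 0.207
grip_force: 30.0
```

Call:
step_arm:
  moves:
    - {"tx": 0.1, "ty": -5.7, "tz": 0, "roll": 0.0436}
    - {"tx": 0.5, "ty": -11.3, "tz": 0, "roll": 0.0873}
    - {"tx": 1.1, "ty": -17.0, "tz": 0, "roll": 0.1309}
    - {"tx": 2.0, "ty": -22.6, "tz": 0, "roll": 0.1745}
    - {"tx": 3.1, "ty": -28.1, "tz": 0, "roll": 0.2182}
    - {"tx": 4.4, "ty": -33.6, "tz": 0, "roll": 0.2618}
    - {"tx": 6.0, "ty": -39.1, "tz": 0, "roll": 0.3054}
    - {"tx": 7.8, "ty": -44.5, "tz": 0, "roll": 0.3491}
    - {"tx": 9.9, "ty": -49.8, "tz": 0, "roll": 0.3927}
    - {"tx": 12.2, "ty": -54.9, "tz": 0, "roll": 0.4363}
    - {"tx": 14.7, "ty": -60.0, "tz": 0, "roll": 0.48}
    - {"tx": 17.4, "ty": -65.0, "tz": 0, "roll": 0.5236}

```text
t: 15.3
eef_pos: [493.2, -86.3, 79.2]
tcp_rot: [-3.141, -0.001, -0.686]
ft_force: [3.1, 1.8, -1.1]
opening: 0.208
grip_force: 30.0
```

Call:
step_arm:
  moves:
    - {"tx": 0, "ty": 0, "tz": 0, "roll": 0}
    - {"tx": 0, "ty": 0, "tz": 0, "roll": 0}
    - {"tx": 0, "ty": 0, "tz": 0, "roll": 0}
    - {"tx": 0, "ty": 0, "tz": 0, "roll": 0}

```text
t: 15.63
eef_pos: [493.3, -86.2, 79.2]
tcp_rot: [-3.14, -0.001, -0.683]
ft_force: [6.5, 7.7, -2.7]
opening: 0.199
grip_force: 30.0
```

Call:
step_arm:
  moves:
    - {"tx": 0, "ty": 0, "tz": 0, "roll": 0}
    - {"tx": 0, "ty": 0, "tz": 0, "roll": 0}
    - {"tx": 0, "ty": 0, "tz": 0, "roll": 0}
    - {"tx": 0, "ty": 0, "tz": 0, "roll": 0}
    - {"tx": 0, "ty": 0, "tz": 0, "roll": 0}
    - {"tx": 0, "ty": 0, "tz": 0, "roll": 0}
  grip: 60

```text
t: 16.13
eef_pos: [492.5, -86.6, 79.1]
tcp_rot: [3.141, 0.0, -0.684]
ft_force: [0.3, -0.4, 0.2]
opening: 0.566
grip_force: 0.0
```

Call:
step_arm:
  moves:
    - {"tx": 0, "ty": 0, "tz": -15, "roll": 0}
    - {"tx": 0, "ty": 0, "tz": -40, "roll": 0}
    - {"tx": 0, "ty": 0, "tz": -70, "roll": 0}
    - {"tx": 0, "ty": 0, "tz": -100, "roll": 0}
    - {"tx": -10, "ty": 0, "tz": -130, "roll": 0}
    - {"tx": -30, "ty": 0, "tz": -150, "roll": 0}
    - {"tx": -30, "ty": 0, "tz": -150, "roll": 0}
    - {"tx": -30, "ty": 0, "tz": -150, "roll": 0}

```text
t: 16.8
eef_pos: [469.3, -67.3, 230.0]
tcp_rot: [-3.141, -0.002, -0.683]
ft_force: [0.5, 0.8, -0.7]
opening: 0.63
grip_force: 0.0
```

Run:
```python
from h import *
cam("wrist","w8");cam("side","s8");cam("top","t8");s=env.state();print(s["t"],s["eef_pos"],s["ft_force"])
a=cv2.imread("pics/s8.png")[110:235,195:365];b=cv2.imread("pics/t8.png")[90:250,180:480]
cv2.imwrite("pics/v8.png",np.vstack([cv2.resize(a,(560,300)) if 0 else cv2.copyMakeBorder(cv2.resize(a,None,fx=2.35,fy=2.35,interpolation=cv2.INTER_CUBIC),0,0,0,250,0)[:,:600],cv2.resize(b,(560,299),interpolation=cv2.INTER_CUBIC) if 0 else cv2.resize(b,(600,300),interpolation=cv2.INTER_CUBIC)]))
```

```text
16.95 [469.33536824 -67.75276457 228.05195135] [-0.13090505  0.2302441  -0.31837014]
```

View pics/v8.png

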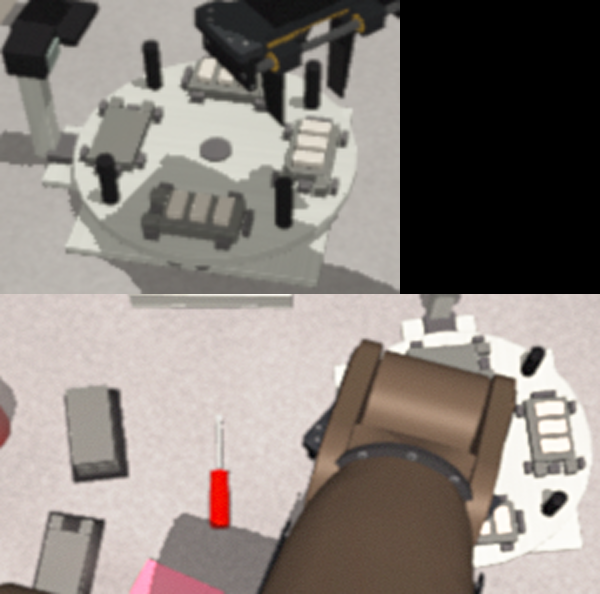

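The loaded panel lies flat in its nest in front of the reader, at about (122,135) in the upper half. Both stacks and the screwdriver are in place. I check the disc angle by comparing post positions with the first picture.

Run:
```python
from h import *
a=cv2.imread("pics/t1.png",0).astype(np.float32);b=cv2.imread("pics/t8.png",0).astype(np.float32)
for n,(u,v) in dict(far_right=(447,126)).items():
    A,Bb=[(x[v-12:v+13,u-12:u+13]<70) for x in(a,b)]
    print(n,[np.argwhere(m).mean(0).round(2)[::-1]+[u-12,v-12] for m in(A,Bb)],A.sum(),Bb.sum())
a=cv2.imread("pics/side0.png",0);b=cv2.imread("pics/s8.png",0)
for n,(u,v) in dict(p1=(260,137),p2=(241,187),p3=(316,196)).items():
    A,Bb=[(x[v-13:v+14,u-9:u+10]<70) for x in(a,b)]
    print(n,[np.argwhere(m).mean(0).round(2)[::-1]+[u-9,v-13] for m in(A,Bb)],A.sum(),Bb.sum())
```

```text
far_right [array([445.81, 125.43]), array([445.85, 125.41])] 100 95
p1 [array([259.32, 137.16]), array([259.24, 137.15])] 116 113
p2 [array([240.29, 185.21]), array([240.29, 185.32])] 154 149
p3 [array([315.33, 195.84]), array([315.16, 194.85])] 134 163
```

The posts coincide with their starting places to within about 0.1 px (the third is off by about 1 px, in shadow), so the disc sits in its detent.

```bash
python3 -c "
from cell import env
print(env.job_done())"
```

```text
the job is handed in; nothing more can be done
None
```

The top notched panel lies flat in the nest over its key, the disc is clicked in a quarter turn clockwise with that panel at the code reader, and the job was handed in at about 17 s; no verdict came back.

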